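Brace the tea jar and open its tight cap

TASK

On the table stands a wooden tea box with a square porcelain jar in its compartment. Slide the box's flat notched cover all the way home over the compartment, so that its notch braces the jar, then unscrew the tight red cap (anticlockwise from above), stopping when its threads let go, and lift it straight off. Finish while still holding the cap level and centred a centimetre or two above the mouth of the jar; do not put it down or let go. The jar must not turn with the cap or be lifted or tipped, the cover stays home, and the mug, glass, vase and book stay where they are.

Things in the scene. Friction and masses are not known exactly. Their poses are not given: they have to be found in the camera images.
- tea_box: Fixed brown wooden box, 104 (x) by 232 (y) by 40 mm high, open above, walls and floor 6 mm; origin at the centre of its underside on the table. Its own +y half is the jar compartment (98 mm along y, 92 mm along x, centred at y = +61 mm), the -y half holds tea sachets. Its own +y is the direction in which the cover closes.
- cover (a joint): Slide of the flat dark cover along the box's own +y, in m: 0 fully back, 0.09 fully home (end stop) with the notch round the jar. Starts at 0 to 0.028; about 3 N of friction, stays where left. The cover is 6 mm thick, its top 46.5 mm above the table; its U notch opens to +y, 59.5 mm wide (flared to 70 at the mouth), 56 mm deep, its bottom 34 mm ahead (+y) of the pull's centre.
- cover_pull (a point): Centre of the top of the cover's pull, an upright round brass knob 22 mm in diameter and 20 mm tall on the cover, its top 66.5 mm above the table. It moves with the cover; its axes are those of the box.
- jar: White porcelain jar, blue bands, about 0.3 kg, loose in the compartment on the box's 6 mm floor: body 54 by 54 mm square, 60 mm tall, above it a round neck 43 mm in diameter, the mouth 88 mm above the underside. Origin at the centre of its underside, z up; starts centred between the box's long sides (1 mm), square to them (0.04 rad). Unbraced it spins freely; braced it has about 0.1 rad of play.
- jar_mouth (a point): Centre of the jar's mouth, on the jar's axis 88 mm above its underside (94 mm above the table). Axes of the jar.
- cap: Ribbed red screw cap, 60 mm in diameter, 26 mm tall, 50 g, a white mark on top along its own +x. Origin at the centre of its lower rim, z up; screwed on, the rim is 74 mm above the table, 8 mm above the jar's square shoulders, and 20 mm below the mouth (so it must rise 20 mm to clear it).
- cap_mark (a point): Outer end of the white mark on the cap's top, 26 mm above the rim, 25 mm out along its +x; axes of the cap. The thread is tight (about 0.4 N m; a springy seal presses up with 15 N). Turned anticlockwise from above against the jar, the cap climbs 1 mm, lets go after 0.8 to 0.9 rad and is pushed up some 2 mm; from about 1.45 rad it meets a stop. At 1.0 to 1.3 rad it lifts straight off.
- mug: White mug, 76 mm in diameter, 85 mm tall, with a handle; standing near the box, leave alone. Origin at the centre of its underside.
- glass: Clear drinking glass, 68 mm in diameter, 88 mm tall; standing near the box, leave alone. Origin at the centre of its underside.
- vase: Small green vase, 72 mm in diameter, 92 mm tall; standing near the box, leave alone. Origin at the centre of its underside.
- book: Thick blue closed book lying flat beyond the box, 120 by 170 by 30 mm; leave alone. Origin at the centre of its underside.
There are look-alikes about, which are no part of the job. Several things have the shape of the cap; the one meant has the colours described above.

How it is judged (in metres and radians):
On the way, in this order (a step that is already met when the one before it is completed fails the run):
1. the cover is home over the compartment, round the jar (value of joint cover above 0.084 m and angle between the x axis of cap and the x axis of jar, either way round below 0.3 rad), for 0.2 s.
2. the cap is unscrewed from the braced jar (value of joint cover above 0.08 m and angle between the x axis of cap and the x axis of jar, either way round above 0.7 rad), for 0.1 s.
At the end, for the whole second after the job is handed in: The fingers hold the cap still and level (within 0.2 rad), its rim 3 to 45 mm above the jar's mouth and within 15 mm of its axis, not touching the jar; the cover is within 10 mm of home; the jar stands upright on the floor of its compartment (value of joint cover above 0.08 m and z of cap in the frame of jar_mouth between 0.003 and 0.045 m and horizontal distance between cap and jar_mouth below 0.015 m and angle between cap's own z axis and vertical below 0.2 rad and contact force between cap and the fingers above 1 N and contact force between cap and jar below 0.1 N and linear speed of each of cap, jar below 0.03 m/s and height (world z) of jar below 0.01 m and angle between jar's own z axis and vertical below 0.1 rad and y of jar in the frame of tea_box above 0.03 m); the arm keeps its last pose, push and grip.
It fails at once if the jar turned with the cap (more than 0.25 rad from square to the box) (angle between the x axis of jar and the x axis of tea_box, either way round above 0.25 rad).
It fails at once if the cap was turned on far past the point where its threads let go (beyond about a third of a turn) (x of cap_mark in the frame of jar below -0.018 m).
It fails at once if the jar was lifted more than 10 mm (height (world z) of jar above 0.016 m).
It fails at once if the jar was tipped (angle between jar's own z axis and vertical above 0.2 rad).
It fails at once if a bystander was shoved or knocked over (distance of any of mug, glass, vase, book from where it was at the start of the episode above 0.02 m or angle between any of mug, glass, vase's own z axis and vertical above 0.3 rad).
It also fails if it takes over 48 s, if anything falls off the work surface, if the arm or the gripper's body presses on something with over 40 N, if the wrist force passes 120 N, or if a joint passes its speed limit or range.

ROBOT

A 6-joint arm with a two-finger parallel gripper is mounted at the origin on the work surface. World frame = base frame: x ahead of the robot, y to its left, z up, the work surface at z = 0. Lengths are in m, angles in degrees, forces in N, time in s.
With the tool pointing down it reaches from about 0.35 to 0.875 m from the base axis. Payload 4.2 kg.
Tool frame: the origin (TCP) lies midway between the tips of the shut fingers; the grasp point (between the pads) lies 19 mm behind it; z points along the fingers, y is the direction in which the jaws open and shut (so a half turn about z gives the same grasp; the last joint's range is limited). The gripper opens to 87 mm and grips with 3 to 60 N. Pads are 19 mm wide; open, the fingers measure 117 mm over their backs; the gripper's body (75 mm by 190 mm) begins 51 mm behind the grasp point.
Start: joints at [-50.501, 22.042, 0.453, 0, -68.411, -14.817], TCP at [0.261, -0.568, 0.223] pointing down, gripper open.
Joint ranges: [-179.83, 179.83], [-69.29, 118.12], [-61.27, 80.66], [-181.25, 117.63], [-171.15, -9.14], [-177.46, 177.46]. Speed limits (degrees/s): [159.86, 159.86, 180, 180, 180, 180].

INTERFACE

Orientations are given as a 3x3 rotation matrix whose columns are the frame's x, y, z axes.
In Python, from station import r gives the robot as it stands.
- The arm moves only by the tool servo_tool, never from a script. Its arguments are lists of equal length, an entry for each row: "slide": the shift along the world's x, y, z in units of 60 mm (1.0 is 60 mm), a list of three; "twist": the turn, a rotation vector about the world's x, y, z in units of 6 degrees (1.0 is 6 degrees), a list of three; "gripper": the closure, from 0 (fully open) to 1 (shut). In form: {"slide": [[x, y, z], ...], "twist": [[wx, wy, wz], ...], "gripper": [gripper, ...]}. A call has 1 to 12 rows; each row shifts and turns the commanded pose from where the row before left it; what a row does not reach is not made up. A row lasts 1/8 s, in which the tool goes at most 62.5 mm and 10.7 degrees, less where a joint would pass 70% of its speed; a pose out of reach is approached as far as the arm can. A call is refused whole if a number of a shift passes 1 or a number of a turn 1, either way. A call with a gripper value outside its range is refused whole. The fingers move at their own pace and stop on an object; the grip force is fixed at half the most. Time passes only in rows, so rows that do not move let the fingers close. It gives the time, the measured TCP pose, the force and the opening at its end, in the units of the state.
- r.sense(): the state, without advancing time (a new reading comes with each control period).
- r.capture(name): name is "scene" or "side" or "wrist"; returns a dict with "image" (420x560x3 uint8, blue, green, red), "intrinsics" (3x3 intrinsics, pixels), "R" (3x3) and "t" (3): a world point X has camera coordinates R X + t. Camera axes: x right, y down, z forward; pixel columns grow to the right and rows downward; lengths in m; the calibration is good to about 2 mm. A picture is of the moment at which its call begins. There is no depth.
- r.finish_job(): hands the job in, once; it reports no verdict.
The state is a dict: "time_s": time; "joints": joint angles; "joint_velocities": joint speeds; "effort": joint torques, N m; "tcp_pos": TCP position; "ee_rot": TCP orientation; "wrist_force": force on the tool from outside, world axes, zero at the start; "moment": the same for the moment, N m; "gripper_width": opening from 0.0 (shut) to 1.0 (fully open).
Only numpy, scipy, OpenCV 4.12 (cv2) and the standard library are available. Lean on these libraries where they do the work, as an engineer would, in place of code of your own. Each camera call takes 0.05 s, during which the arm holds its last target.

## Working session

There is one attempt and no reset: what is moved stays moved. The work goes in short steps, Python scripts to look and compute and a tool call to move; the robot and the scene stay as the last step left them, time stands still between calls to the robot, and variables do not carry over. Pictures are saved under pics/ and viewed, and the job is handed in when it is done.

Besides the shell and the picture viewer there is one more tool, called after "Request:" by a JSON object that holds its "op" and its "data", one argument or row to a line. servo_tool: Moves the arm, as the interface text tells. Its arguments: {"type":"object","properties":{"slide":{"type":"array","items":{"type":"array","items":{"type":"number"}}},"twist":{"type":"array","items":{"type":"array","items":{"type":"number"}}},"gripper":{"type":"array","items":{"type":"number"}}},"required":["slide","twist","gripper"]}

```bash
ls; mkdir -p pics
python3 - <<'E'
from station import r
import cv2
s=r.sense(); print(s)
for n in("scene","side","wrist"):
    c=r.capture(n); cv2.imwrite(f"pics/{n}0.png",c["image"]); print(n,c["intrinsics"],c["R"],c["t"])
E
```

```text
pics
{'time_s': 0.0, 'joints': array([-5.05009370e+01,  2.20916417e+01,  3.78593931e-01, -3.00593620e-02,
       -6.84123285e+01, -1.48172491e+01]), 'joint_velocities': array([-0.01182535,  0.03687246, -0.141508  ,  0.00054438, -0.02756125,
       -0.0674986 ]), 'effort': array([ 3.82364333e-04, -3.90667498e+01,  1.87409341e+01,  4.21978891e+00,
        1.10209628e-02, -2.04368316e-04]), 'tcp_pos': array([ 0.26075239, -0.56732535,  0.22143948]), 'ee_rot': array([[-9.08721531e-01, -4.17401664e-01, -1.01539539e-03],
       [-4.17402890e-01,  9.08719337e-01,  1.99877068e-03],
       [ 8.84192241e-05,  2.24015492e-03, -9.99997487e-01]]), 'wrist_force': array([ 0.01740679, -0.2756326 , -0.08755413]), 'moment': array([ 0.01430853, -0.03628866,  0.00704662]), 'gripper_width': 1.0016113239678979}
scene [[510.87518034   0.         277.13004117]
 [  0.         510.87518034 201.72829908]
 [  0.           0.           1.        ]] [[ 0.60612438  0.79526417 -0.01296654]
 [ 0.58376513 -0.45588113 -0.67185613]
 [-0.54021431  0.39965897 -0.74056817]] [-0.38237525 -0.24192063  1.27264247]
side [[473.25254301   0.         276.44668102]
 [  0.         473.25254301 214.0302532 ]
 [  0.           0.           1.        ]] [[-0.98264303 -0.18531984 -0.0083203 ]
 [-0.12693946  0.70443845 -0.69832145]
 [ 0.13527396 -0.68514453 -0.71573593]] [0.54857175 0.10301114 0.97154523]
wrist [[346.5316802    0.         278.36048178]
 [  0.         346.5316802  217.70548094]
 [  0.           0.           1.        ]] [[-0.41686668  0.90896572  0.00186742]
 [ 0.87616891  0.40127692  0.26702973]
 [ 0.24197152  0.11295197 -0.96368648]] [ 0.62317919 -0.0333068   0.38980931]
```

View pics/scene0.png

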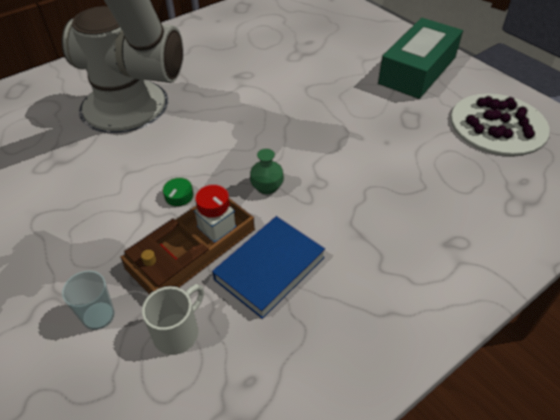

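View pics/side0.png

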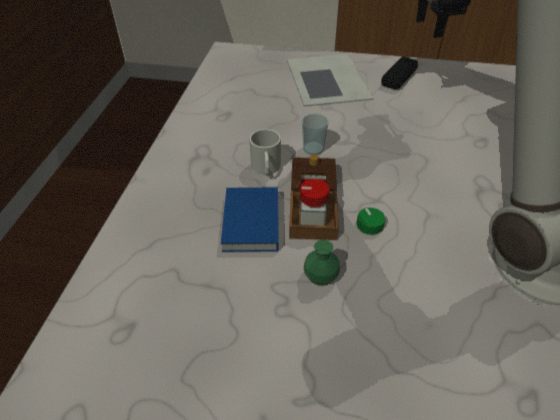

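View pics/wrist0.png

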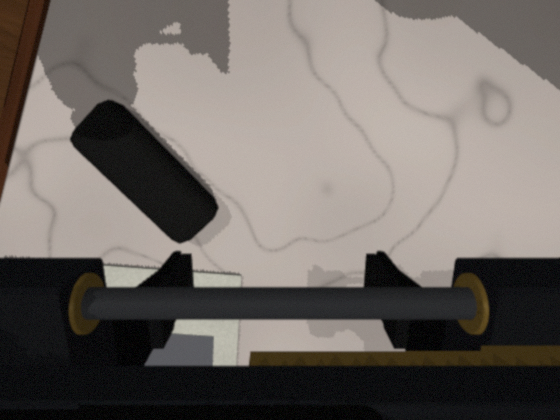

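Scene view: the cap-shaped things are the red one on the jar at (212,200) and a green look-alike on the table at (178,190). In the side view these are at (315,190) and (371,220). The red one fits the description. The pull is the brass knob at scene (148,257), side (313,160). I'll check these in close crops.

Run:
```python
import cv2,numpy as np
a=cv2.imread("pics/scene0.png")[140:360,50:340]; b=cv2.imread("pics/side0.png")[100:300,200:400]
cv2.imwrite("pics/ca.png",cv2.resize(a,None,fx=2.7,fy=2.7,interpolation=cv2.INTER_CUBIC))
cv2.imwrite("pics/cb.png",cv2.resize(b,None,fx=3,fy=3,interpolation=cv2.INTER_CUBIC))
```

```text
(no output)
```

View pics/ca.png

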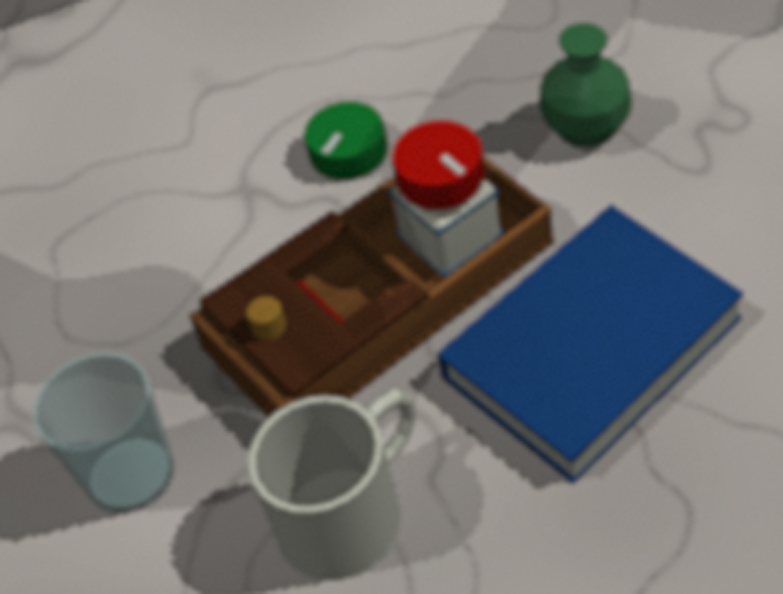

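View pics/cb.png

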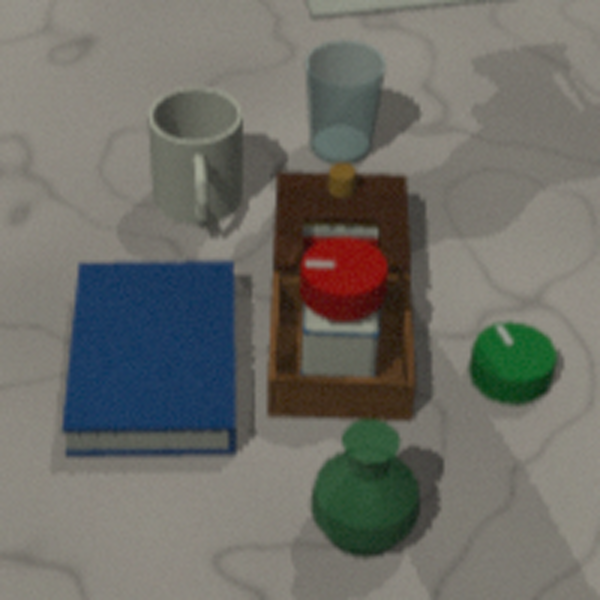

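```bash
cat > h.py <<'E'
import numpy as np
K={};
from station import r
def cam(n):
    c=r.capture(n); return c
def ray(c,p):
    d=np.linalg.solve(c["intrinsics"],[p[0],p[1],1.]); R=np.array(c["R"]);t=np.array(c["t"])
    return -R.T@t, R.T@d
def atz(c,p,z):
    o,d=ray(c,p); return (o+d*(z-o[2])/d[2])
def proj(c,X):
    q=c["intrinsics"]@(c["R"]@np.array(X)+c["t"]); return q[:2]/q[2]
E
python3 - <<'E'
from h import *
np.set_printoptions(precision=4,suppress=True)
A=cam("scene");B=cam("side")
fa=lambda x,y:(x/2.7+50-.3,y/2.7+140-.3); fb=lambda x,y:(x/3+200-.3,y/3+100-.3)
for nm,a,b,z in [("knob",(265,303),(342,171),.0665),("captop",(439,158),(344,264),.1),("vase top",(583,40),(371,441),.092),
 ("glass top",(95,395),(346,68),.088),("mug top",(316,455),(197,117),.085),("mark",(465,175),(305,264),.1),
 ("box +y+x",(548,210),(272,377),.04),("box +y-x",(487,160),(412,378),.04),("box -y -x",(193,315),(407,180),.04),("green",(345,130),(514,350),.026)]:
    print(nm,atz(A,fa(*a),z)[:2],atz(B,fb(*b),z)[:2])
E
```

```text
knob [ 0.4993 -0.1793] [ 0.5025 -0.1817]
captop [ 0.4895 -0.0373] [ 0.4838 -0.0382]
vase top [0.4484 0.1121] [0.4466 0.1126]
glass top [ 0.5151 -0.2944] [ 0.5145 -0.2898]
mug top [ 0.6286 -0.2104] [ 0.6235 -0.2064]
mark [ 0.513 -0.032] [ 0.5106 -0.0334]
box +y+x [0.5279 0.021 ] [0.5239 0.0218]
box +y-x [0.4619 0.0137] [0.427  0.0053]
box -y -x [ 0.4579 -0.2165] [ 0.4523 -0.2124]
green [ 0.3588 -0.0475] [ 0.3568 -0.0489]
```

Request:
{"op": "servo_tool", "data": {
  "slide": [
    [0.333,0.537,-0.08],
    [0.333,0.537,-0.08],
    [0.333,0.537,-0.08],
    [0.333,0.537,-0.08],
    [0.333,0.537,-0.08],
    [0.333,0.537,-0.08],
    [0.333,0.537,-0.08],
    [0.333,0.537,-0.08],
    [0.333,0.537,-0.08],
    [0.333,0.537,-0.08],
    [0.333,0.537,-0.08],
    [0.333,0.537,-0.08]
  ],
  "twist": [
    [0,0,0.99],
    [0,0,0.99],
    [0,0,0.99],
    [0,0,0.99],
    [0,0,0.99],
    [0,0,0.99],
    [0,0,0.99],
    [0,0,0.99],
    [0,0,0.99],
    [0,0,0.99],
    [0,0,0.99],
    [0,0,0.99]
  ],
  "gripper": [0.4,0.4,0.4,0.4,0.4,0.4,0.4,0.4,0.4,0.4,0.4,0.4]
}}

```text
time_s: 1.75
tcp_pos: [0.5013, -0.1801, 0.1649]
ee_rot: [[0.107, -0.994, 0.0], [-0.994, -0.107, -0.0], [0.0, -0.0, -1.0]]
wrist_force: [0.5, -1.3, -0.2]
gripper_width: 0.604
```

Request:
{"op": "servo_tool", "data": {
  "slide": [
    [0,0,0],
    [0,0,0]
  ],
  "twist": [
    [0,0,0],
    [0,0,0]
  ],
  "gripper": [0.4,0.4]
}}

```text
time_s: 2.0
tcp_pos: [0.5005, -0.1813, 0.1649]
ee_rot: [[0.103, -0.995, -0.0], [-0.995, -0.103, 0.0], [-0.0, 0.0, -1.0]]
wrist_force: [0.6, -0.7, -0.7]
gripper_width: 0.599
```

Run:
```python
from h import *
import cv2
np.set_printoptions(precision=4,suppress=True)
s=r.sense();print(s["joints"],s["tcp_pos"],s["ee_rot"],s["gripper_width"])
c=cam("wrist");cv2.imwrite("pics/w1.png",c["image"])
for X in [(0.501,-.1805,.0665),(.4865,-.038,.1)]: print(proj(c,X))
np.save("w1.npy",np.array([c["intrinsics"],c["R"]]));np.save("w1t.npy",c["t"])
```

```text
[ -2.4468  16.0098 -17.3953   0.0011 -56.6211   8.379 ] [ 0.5005 -0.1813  0.1649] [[ 0.1034 -0.9946 -0.0005]
 [-0.9946 -0.1034  0.    ]
 [-0.0001  0.0005 -1.    ]] 0.5994146108987082
[277.8126 218.5432]
[277.5655 402.9825]
```

View pics/w1.png

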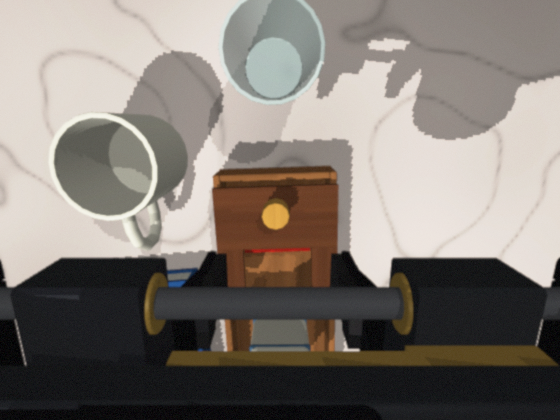

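Wrist view: the brass knob top is at (275,214), and the box and cover edges run parallel to the image columns, so the yaw of about 6° holds.

Run:
```python
from h import *
import cv2
np.set_printoptions(precision=4,suppress=True)
a,b=np.load("w1.npy");c=dict(intrinsics=a,R=b,t=np.load("w1t.npy"))
print(atz(c,(275.3,213.5),.0665), "cover edge L,R",atz(c,(215,184),.0465),atz(c,(337.5,184),.0465),atz(c,(218,247),.0465),atz(c,(336.5,247),.0465))
im=cv2.imread("pics/w1.png")[150:270,190:360]
cv2.imwrite("pics/w1c.png",cv2.resize(im,None,fx=4,fy=4,interpolation=cv2.INTER_CUBIC))
```

```text
[ 0.5034 -0.1843  0.0665] cover edge L,R [ 0.5545 -0.1988  0.0465] [ 0.4549 -0.2091  0.0465] [ 0.549  -0.1444  0.0465] [ 0.4477 -0.1549  0.0465]
```

View pics/w1c.png

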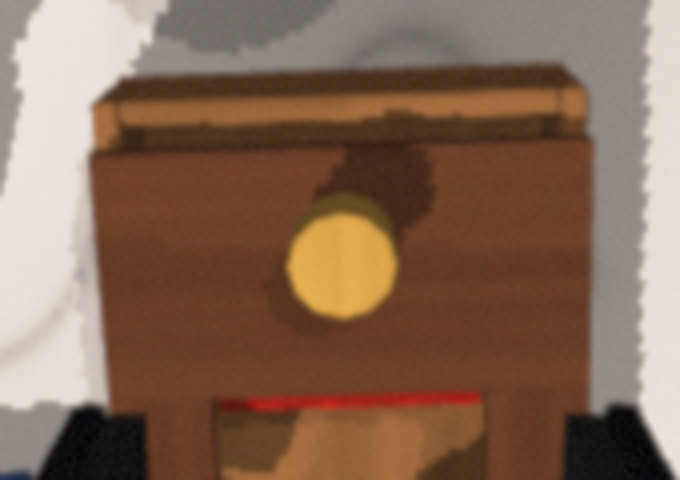

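Request:
{"op": "servo_tool", "data": {
  "slide": [
    [0.025,-0.01,-0.466],
    [0,0,-0.466],
    [0,0,-0.466],
    [0,0,-0.466],
    [0,0,0],
    [0,0,0],
    [0,0,0],
    [0,0,0],
    [0,0,0],
    [0,0,0]
  ],
  "twist": [
    [0,0,0.17],
    [0,0,0],
    [0,0,0],
    [0,0,0],
    [0,0,0],
    [0,0,0],
    [0,0,0],
    [0,0,0],
    [0,0,0],
    [0,0,0]
  ],
  "gripper": [0.4,0.4,0.4,0.4,0.4,1,1,1,1,1]
}}

```text
time_s: 3.3
tcp_pos: [0.503, -0.1818, 0.0538]
ee_rot: [[0.122, -0.993, 0.002], [-0.993, -0.122, -0.0], [0.0, -0.002, -1.0]]
wrist_force: [-0.2, 0.7, 2.5]
gripper_width: 0.243
```

Request:
{"op": "servo_tool", "data": {
  "slide": [
    [-0.016,0.13,0],
    [-0.016,0.13,0],
    [-0.016,0.13,0],
    [-0.016,0.13,0],
    [-0.016,0.13,0],
    [-0.016,0.13,0],
    [-0.016,0.13,0],
    [0,0,0]
  ],
  "twist": [
    [0,0,0],
    [0,0,0],
    [0,0,0],
    [0,0,0],
    [0,0,0],
    [0,0,0],
    [0,0,0],
    [0,0,0]
  ],
  "gripper": [1,1,1,1,1,1,1,1]
}}

```text
time_s: 4.3
tcp_pos: [0.4954, -0.1261, 0.0536]
ee_rot: [[0.123, -0.992, 0.0], [-0.992, -0.123, 0.0], [-0.0, -0.0, -1.0]]
wrist_force: [-1.6, 0.5, 8.0]
gripper_width: 0.241
```

Run:
```python
from h import *
import cv2
for n,sl in (("scene",np.s_[140:320,100:300]),("side",np.s_[130:260,240:400])):
    c=cam(n);cv2.imwrite(f"pics/{n}2.png",cv2.resize(c["image"][sl],None,fx=3,fy=3,interpolation=cv2.INTER_CUBIC))
```

```text
(no output)
```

View pics/scene2.png

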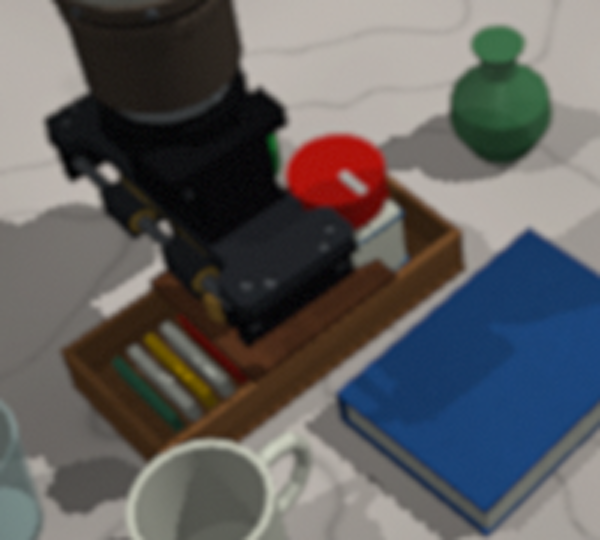

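View pics/side2.png

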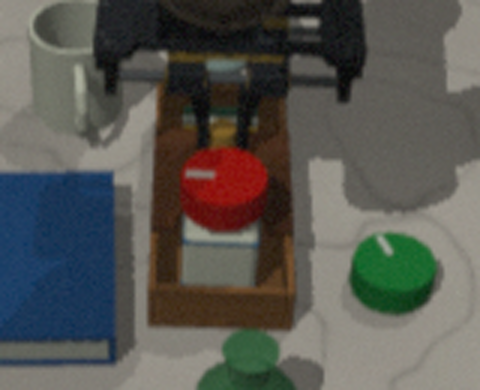

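The cover moved with the hand by about 56 mm, and the notch is around the front of the jar. I'll continue gently.

Request:
{"op": "servo_tool", "data": {
  "slide": [
    [-0.009,0.07,0],
    [-0.009,0.07,0],
    [-0.009,0.07,0],
    [-0.009,0.07,0],
    [-0.009,0.07,0],
    [0,0,0]
  ],
  "twist": [
    [0,0,0],
    [0,0,0],
    [0,0,0],
    [0,0,0],
    [0,0,0],
    [0,0,0]
  ],
  "gripper": [1,1,1,1,1,1]
}}

```text
time_s: 5.15
tcp_pos: [0.4926, -0.1055, 0.0536]
ee_rot: [[0.122, -0.992, -0.0], [-0.992, -0.122, 0.0], [-0.0, 0.0, -1.0]]
wrist_force: [-1.1, -0.8, 6.7]
gripper_width: 0.238
```

Request:
{"op": "servo_tool", "data": {
  "slide": [
    [-0.005,0.04,0],
    [-0.005,0.04,0],
    [-0.005,0.04,0],
    [0,0,0]
  ],
  "twist": [
    [0,0,0],
    [0,0,0],
    [0,0,0],
    [0,0,0]
  ],
  "gripper": [1,1,1,1]
}}

```text
time_s: 5.65
tcp_pos: [0.4917, -0.0987, 0.0537]
ee_rot: [[0.122, -0.992, -0.0], [-0.992, -0.122, -0.0], [0.0, 0.0, -1.0]]
wrist_force: [-1.2, -2.2, 6.4]
gripper_width: 0.241
```

Request:
{"op": "servo_tool", "data": {
  "slide": [
    [-0.005,0.04,0],
    [-0.005,0.04,0],
    [0,0,0]
  ],
  "twist": [
    [0,0,0],
    [0,0,0],
    [0,0,0]
  ],
  "gripper": [1,1,1]
}}

```text
time_s: 6.02
tcp_pos: [0.4917, -0.0981, 0.0537]
ee_rot: [[0.124, -0.992, -0.0], [-0.992, -0.124, -0.006], [0.006, 0.001, -1.0]]
wrist_force: [3.4, -25.2, 1.6]
gripper_width: 0.237
```

Run:
```python
from h import *
import cv2
for n,sl in (("scene",np.s_[140:320,100:300]),("side",np.s_[130:260,240:400])):
    c=cam(n);cv2.imwrite(f"pics/{n}3.png",cv2.resize(c["image"][sl],None,fx=3,fy=3,interpolation=cv2.INTER_CUBIC))
```

```text
(no output)
```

View pics/scene3.png

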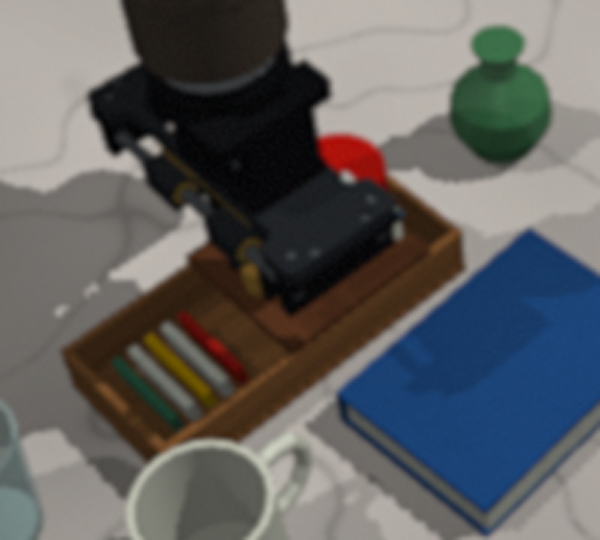

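View pics/side3.png

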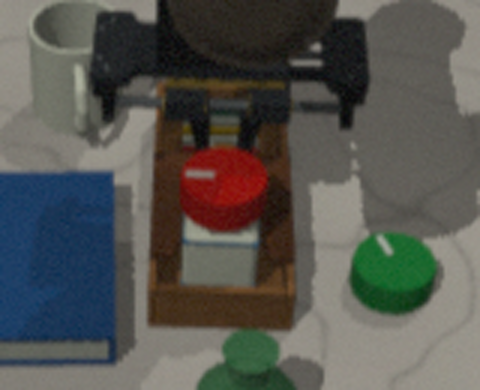

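Hard stop at 25 N after 84.6 mm. Home fits the geometry: the start gap behind the cover was about 5 mm. Next I relax the push, release, rise and look at the cap.

Request:
{"op": "servo_tool", "data": {
  "slide": [
    [0.003,-0.05,0],
    [0,0,0],
    [0,0,0],
    [0,0,0],
    [0,0,0.3],
    [0,0,0.6],
    [0,0,0.6],
    [0,0,0.6],
    [0,0,0.3],
    [0,0,0]
  ],
  "twist": [
    [0,0,0],
    [0,0,0],
    [0,0,0],
    [0,0,0],
    [0,0,0],
    [0,0,0],
    [0,0,0],
    [0,0,0],
    [0,0,0],
    [0,0,0]
  ],
  "gripper": [1,0.4,0.4,0.4,0.4,0.2,0,0,0,0]
}}

```text
time_s: 7.38
tcp_pos: [0.4921, -0.0967, 0.1981]
ee_rot: [[0.122, -0.993, 0.003], [-0.993, -0.122, 0.001], [-0.0, -0.003, -1.0]]
wrist_force: [0.5, -0.0, -0.9]
gripper_width: 0.989
```

Run:
```python
from h import *
import cv2,pickle
np.set_printoptions(precision=4,suppress=True)
d={}
for n in ("scene","side","wrist"):
    c=cam(n);d[n]=c;cv2.imwrite(f"pics/{n}4.png",c["image"])
    if n!="wrist":
        im=c["image"].astype(int)
        m=((im[...,2]>120)&(im[...,1]<60)&(im[...,0]<60)).astype(np.uint8)
        k,l,st,ce=cv2.connectedComponentsWithStats(m); i=1+np.argmax(st[1:,4]); print(n,st[i])
        x,y,w,h,_=st[i]; cv2.imwrite(f"pics/{n}4c.png",cv2.resize(c["image"][y-40:y+60,x-40:x+70],None,fx=6,fy=6,interpolation=cv2.INTER_CUBIC)); print("crop off",x-40,y-40)
pickle.dump(d,open("d4.pkl","wb"))
```

```text
scene [196 186  33  23 543]
crop off 156 146
side [301 179  27  19 365]
crop off 261 139
```

View pics/scene4c.png

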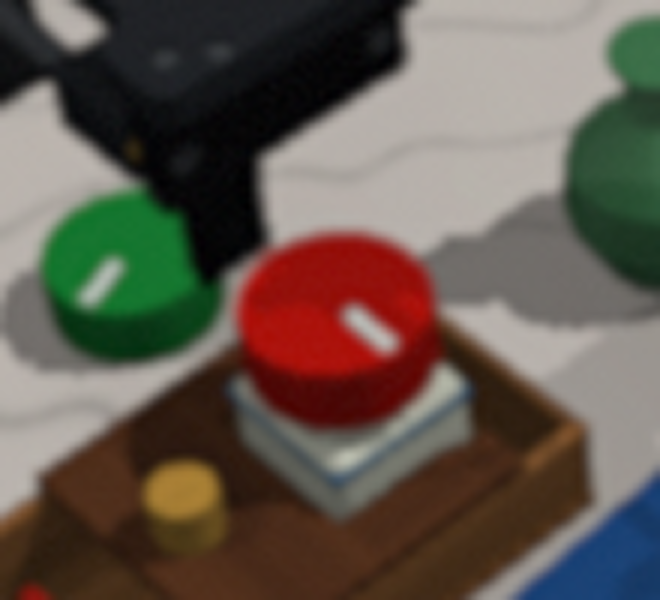

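View pics/side4c.png

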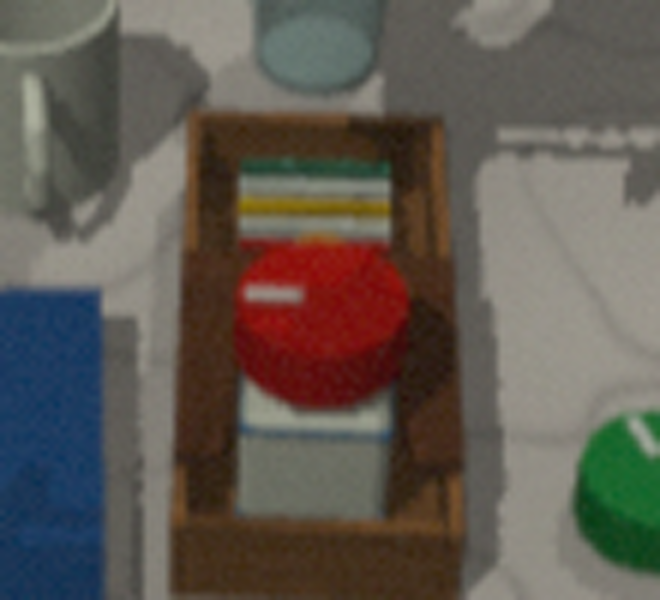

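View pics/wrist4.png

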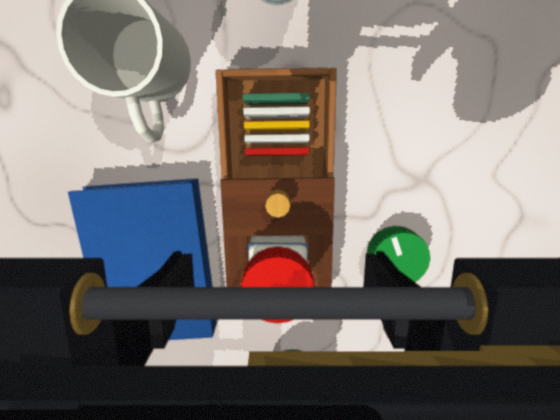

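The cover is home with the notch round the jar, and the mark lies along box +x. I'll fit the cap cylinder to the red masks of both views for a precise centre.

```bash
cat > fit.py <<'E'
from h import *
import cv2
from scipy.optimize import minimize
def mask(im,x0=None):
    im=im.astype(int); m=((im[...,2]>60)&(im[...,2]>2.2*im[...,1])&(im[...,2]>2.2*im[...,0])).astype(np.uint8)
    k,l,st,ce=cv2.connectedComponentsWithStats(m); i=1+np.argmax(st[1:,4]);m=(l==i).astype(np.uint8)
    cs,_=cv2.findContours(m,cv2.RETR_EXTERNAL,cv2.CHAIN_APPROX_NONE); out=np.zeros_like(m);cv2.drawContours(out,cs,-1,1,-1); return out
th=np.linspace(0,2*np.pi,60)
def cyl(c,p,z0):
    P=[proj(c,(p[0]+.03*np.cos(a),p[1]+.03*np.sin(a),z)) for z in(z0,z0+.026) for a in th]
    return cv2.convexHull(np.array(P,np.float32))
def iou(c,m,p,z0):
    S=8; h=cyl(c,p,z0); x,y,w,hh=cv2.boundingRect(h); x-=6;y-=6;w+=12;hh+=12
    big=cv2.resize(m[y:y+hh,x:x+w],None,fx=S,fy=S,interpolation=cv2.INTER_NEAREST)
    o=np.zeros_like(big); cv2.fillPoly(o,[np.round((h-[x-.5,y-.5])*S).astype(np.int32)],1)
    return (o&big).sum()/(o|big).sum()
def fit(c,z0,p0=(.487,-.038)):
    m=mask(c["image"]); f=lambda p:-iou(c,m,p,z0)
    R=minimize(f,p0,method="Nelder-Mead",options=dict(initial_simplex=np.array(p0)+[[0,0],[.008,0],[0,.008]],xatol=1e-4,fatol=1e-4)); return R.x,-R.fun
E
python3 - <<'E'
from fit import *
import pickle
d=pickle.load(open("d4.pkl","rb"))
for n in("scene","side"):print(n,fit(d[n],.074))
w=d["wrist"]
print("knob",atz(w,(277.5,205),.0665))
for a,b in [((217,74),(335,71)),((335,71),(332,180))]:
    p,q=atz(w,a,.04),atz(w,b,.04);print(p,q,np.linalg.norm(p-q),np.degrees(np.arctan2(*(q-p)[1::-1])))
for p in [(.488,-.038)]: print(cyl(w,p,.074)[:,0].min(0),cyl(w,p,.074)[:,0].max(0))
m=mask(w["image"]);ys,xs=np.nonzero(m);print(xs.min(),xs.max(),ys.min(),ys.max())
E
```

```text
scene (array([ 0.48192809, -0.03452266]), np.float64(0.898793719474219))
side (array([ 0.48459585, -0.03950557]), np.float64(0.9277964996195238))
knob [ 0.49182794 -0.09928427  0.0665    ]
[ 0.5561505  -0.20078199  0.04      ] [ 0.45657493 -0.21533271  0.04      ] 0.10063309080772118 -171.68635449565835
[ 0.45657493 -0.21533271  0.04      ] [ 0.44394928 -0.12263989  0.04      ] 0.09354873446815266 97.75650028266828
[236.39252 242.1777 ] [309.78326 319.92114]
240 314 247 287
```

Request:
{"op": "servo_tool", "data": {
  "slide": [
    [-0.045,0.34,0],
    [-0.045,0.34,0],
    [-0.045,0.34,0],
    [0,0,0],
    [0,0,0]
  ],
  "twist": [
    [0,0,0.1],
    [0,0,0],
    [0,0,0],
    [0,0,0],
    [0,0,0]
  ],
  "gripper": [0,0,0,0,0]
}}

```text
time_s: 8.15
tcp_pos: [0.4831, -0.0363, 0.1963]
ee_rot: [[0.132, -0.991, -0.002], [-0.991, -0.132, -0.0], [0.0, 0.002, -1.0]]
wrist_force: [-0.4, 0.9, 0.5]
gripper_width: 0.998
```

Run:
```python
from fit import *
np.set_printoptions(precision=4,suppress=True)
c=cam("wrist");cv2.imwrite("pics/w5.png",c["image"]); print(fit(c,.074,(.484,-.0355)))
m=mask(c["image"]);o=c["image"].copy();cv2.polylines(o,[cyl(c,fit(c,.074,(.484,-.0355))[0],.074).astype(np.int32)],1,(255,255,0));cv2.imwrite("pics/w5o.png",o)
```

```text
(array([ 0.4842, -0.0347]), np.float64(0.9614267259035195))
```

View pics/w5o.png

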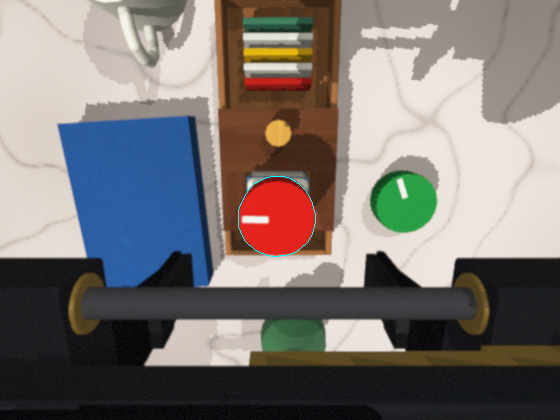

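The wrist fit is tight (IoU 0.96): cap centre at (0.484, -0.0345), with the mark along box +x. Now I descend and grip.

Request:
{"op": "servo_tool", "data": {
  "slide": [
    [0.018,0.033,-0.5],
    [0,0,-0.5],
    [0,0,-0.5],
    [0,0,-0.4],
    [0,0,-0.2],
    [0,0,0],
    [0,0,0],
    [0,0,0],
    [0,0,0],
    [0,0,0],
    [0,0,0]
  ],
  "twist": [
    [0,0,0],
    [0,0,0],
    [0,0,0],
    [0,0,0],
    [0,0,0],
    [0,0,0],
    [0,0,0],
    [0,0,0],
    [0,0,0],
    [0,0,0],
    [0,0,0]
  ],
  "gripper": [0,0,0,0,0,0,1,1,1,1,1]
}}

```text
time_s: 9.57
tcp_pos: [0.4843, -0.0341, 0.0715]
ee_rot: [[0.132, -0.991, -0.0], [-0.991, -0.132, -0.0], [0.0, 0.0, -1.0]]
wrist_force: [-2.4, 0.6, 4.4]
gripper_width: 0.686
```

Run:
```python
from fit import *
for n,sl in (("scene",np.s_[140:280,140:300]),("side",np.s_[130:260,240:400])):
    c=cam(n);cv2.imwrite(f"pics/{n}6.png",cv2.resize(c["image"][sl],None,fx=4,fy=4,interpolation=cv2.INTER_CUBIC))
s=r.sense();print(s["wrist_force"],s["moment"],s["joints"])
```

```text
[-3.08957707  1.12777698  5.91461354] [ 0.12506876  0.81771269 -0.00188304] [ 1.51923402e+01  1.87024182e+01 -3.01738555e+01  5.06558477e-03
 -4.11396707e+01 -7.60798098e+00]
```

View pics/scene6.png

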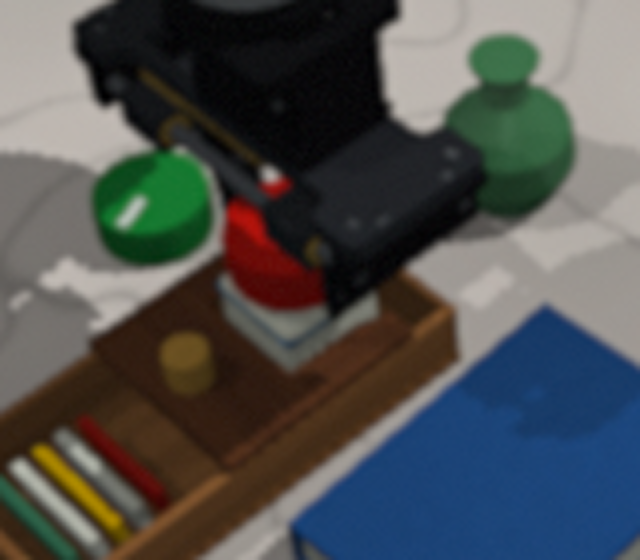

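View pics/side6.png

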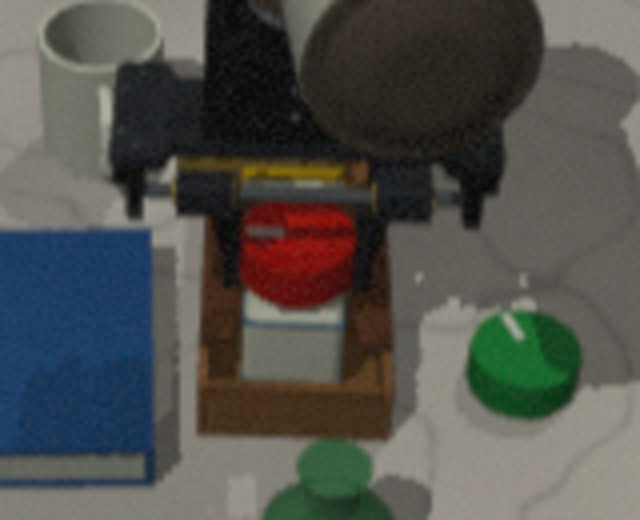

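Request:
{"op": "servo_tool", "data": {
  "slide": [
    [0,0,0.001],
    [0,0,0.001],
    [0,0,0.001],
    [0,0,0.001],
    [0,0,0.001],
    [0,0,0.001],
    [0,0,0.001],
    [0,0,0.001],
    [0,0,0]
  ],
  "twist": [
    [0,0,0.6],
    [0,0,0.6],
    [0,0,0.6],
    [0,0,0.6],
    [0,0,0.6],
    [0,0,0.6],
    [0,0,0.6],
    [0,0,0.6],
    [0,0,0]
  ],
  "gripper": [1,1,1,1,1,1,1,1,1]
}}

```text
time_s: 10.8
tcp_pos: [0.484, -0.0345, 0.0721]
ee_rot: [[0.593, -0.805, -0.001], [-0.805, -0.593, -0.001], [-0.0, 0.001, -1.0]]
wrist_force: [-3.9, -1.0, 6.4]
gripper_width: 0.686
```

Run:
```python
from fit import *
for n,sl in (("scene",np.s_[140:280,140:300]),("side",np.s_[130:260,240:400])):
    c=cam(n);cv2.imwrite(f"pics/{n}7.png",cv2.resize(c["image"][sl],None,fx=4,fy=4,interpolation=cv2.INTER_CUBIC))
s=r.sense();print(s["wrist_force"],s["moment"],s["joints"])
```

```text
[-3.69670613 -0.91127256  6.99302474] [-0.25682394  1.04625699 -0.05023799] [ 1.51679295e+01  1.86417379e+01 -3.01577768e+01  2.78656882e-02
 -4.12584241e+01  2.11851222e+01]
```

View pics/scene7.png

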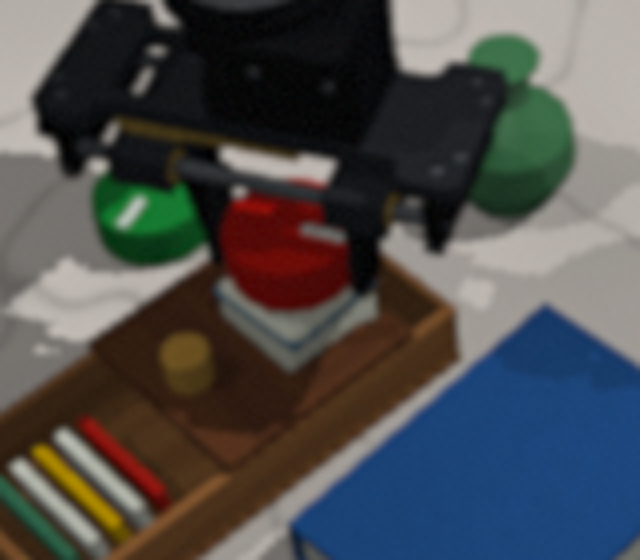

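View pics/side7.png

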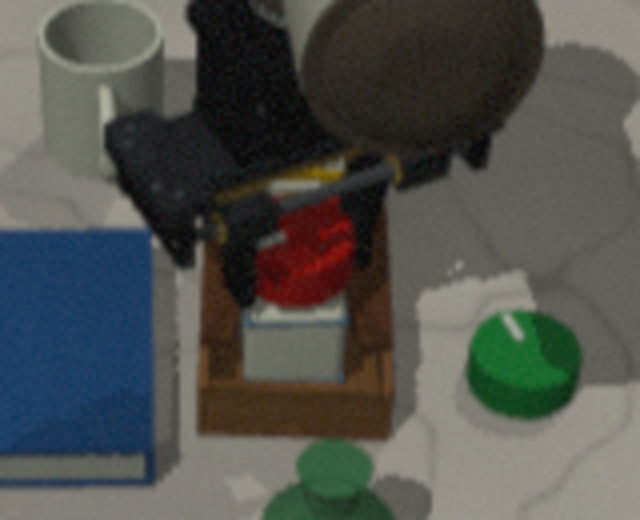

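The cap turns with the hand (mark at scene (322,232) in the crop) and the jar stays square. I'll go on to about 66° in total.

Request:
{"op": "servo_tool", "data": {
  "slide": [
    [0,0,0.002],
    [0,0,0.002],
    [0,0,0.002],
    [0,0,0.002],
    [0,0,0.006],
    [0,0,0.01],
    [0,0,0.01],
    [0,0,0.01],
    [0,0,0],
    [0,0,0],
    [0,0,0],
    [0,0,0]
  ],
  "twist": [
    [0,0,0.62],
    [0,0,0.62],
    [0,0,0.62],
    [0,0,0.62],
    [0,0,0.62],
    [0,0,0.62],
    [0,0,0.62],
    [0,0,0.62],
    [0,0,0.62],
    [0,0,0.62],
    [0,0,0],
    [0,0,0]
  ],
  "gripper": [1,1,1,1,1,1,1,1,1,1,1,1]
}}

```text
time_s: 12.4
tcp_pos: [0.4835, -0.0353, 0.0749]
ee_rot: [[0.959, -0.282, -0.002], [-0.282, -0.959, -0.002], [-0.002, 0.003, -1.0]]
wrist_force: [-4.0, -4.7, 8.2]
gripper_width: 0.68
```

Run:
```python
from fit import *
for n,sl in (("scene",np.s_[140:280,140:300]),("side",np.s_[130:260,240:400])):
    c=cam(n);cv2.imwrite(f"pics/{n}8.png",cv2.resize(c["image"][sl],None,fx=4,fy=4,interpolation=cv2.INTER_CUBIC))
s=r.sense();print(s["wrist_force"],s["moment"],s["joints"])
```

```text
[-4.15644224 -3.93284053  8.61817922] [-1.30522961  1.30204704 -0.03969116] [ 15.12337507  18.38717445 -30.02380629   0.10908671 -41.74991826
  58.39308049]
```

View pics/scene8.png

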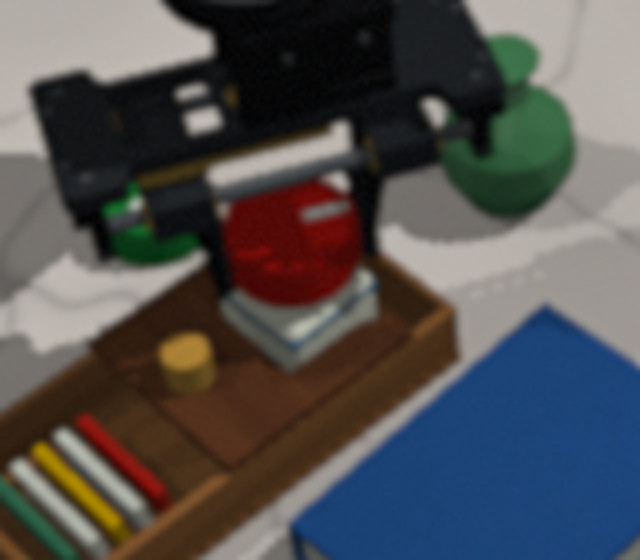

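View pics/side8.png

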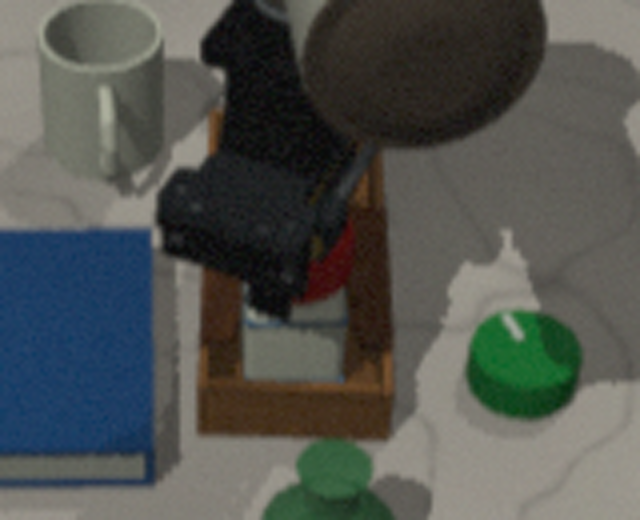

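Run:
```python
from h import *
c=cam("scene")
f=lambda x,y:(x/4+140-.4,y/4+140-.4)
for z in(.1,.103):
  a=atz(c,f(303,214.5),z);b=atz(c,f(350,207.5),z);print(a,b,np.degrees(np.arctan2(b[1]-a[1],b[0]-a[0])))
  j=atz(c,f(220,304),.066),atz(c,f(291,361),.066),atz(c,f(378,285),.066)
print(j,[np.degrees(np.arctan2(*(q-p)[1::-1])) for p,q in zip(j,j[1:])])
```

```text
[ 0.48250281 -0.02632616  0.1       ] [ 0.49201237 -0.00706772  0.1       ] 63.72044833448359
[ 0.48507171 -0.02760838  0.103     ] [ 0.494539   -0.00843555  0.103     ] 63.720448334483244
(array([ 0.47746267, -0.07233721,  0.066     ]), array([ 0.52600463, -0.0647062 ,  0.066     ]), array([ 0.51248795, -0.00863401,  0.066     ])) [np.float64(8.934028919701086), np.float64(103.55307250393577)]
```

Run:
```python
from h import *
import cv2
c=cam("scene");im=c["image"];cr=im[170:225,185:245]
cv2.imwrite("pics/z9.png",cv2.resize(cr,None,fx=12,fy=10.9,interpolation=cv2.INTER_NEAREST))
for a in (60,64,68,72,76):
  t=np.radians(a);o=np.array([.4838,-.0347,.1035]);
  print(a,[np.round(proj(c,o+k*np.array([np.cos(t),np.sin(t),0])),1) for k in(.008,.025)])
print(im[188:200,212:232,1])
```

```text
60 [array([216.1, 193.9]), array([225.5, 193. ])]
64 [array([216. , 193.7]), array([225.4, 192.3])]
68 [array([216. , 193.5]), array([225.2, 191.6])]
72 [array([215.9, 193.3]), array([225. , 190.9])]
76 [array([215.8, 193.1]), array([224.7, 190.3])]
[[  9   8  11   8  11  11  10  12   7   6   7  16  36  53  52  32  10  11
   10  11]
 [ 10   8  11  10  10   7  10  11  12  12  18  21  25  36  36  20   9  13
   12  10]
 [ 10   7  10   9  13  18  19  28  37  49  59  60  60  63  58  37  16   9
   10   5]
 [ 10   8  15  22  36  50  61  68  77  91  99  98  89  81  70  45  19  12
   10  13]
 [  7  11  23  46  69  88 102 105 106 108 110 104  90  75  59  35  15  10
   12   9]
 [  6   9  29  59  87 106 112 110 103  95  87  76  63  49  34  21   9  13
   10   8]
 [ 10  11  25  53  79  89  89  82  72  58  49  39  30  21  14  10   9  11
    9   9]
 [  9   8  17  33  50  53  50  42  33  26  18  13  10  10   7   9   8   9
   11  11]
 [  8   5  10  15  22  24  19  15  12   8  12   9  10   9   6   9  10   9
    9   9]
 [  8  10   7   7   8   8   8   8  12   8  10  10  13   7   7  13   8  10
   10  10]
 [  8  10  10   9  11  11  14  10   9  12  12  14   9  10  10   8   8   9
    9   8]
 [ 10   6   6   9   7   8   9  10  13  11   8  12  11  13  12   9   8  10
   11   7]]
```

View pics/z9.png

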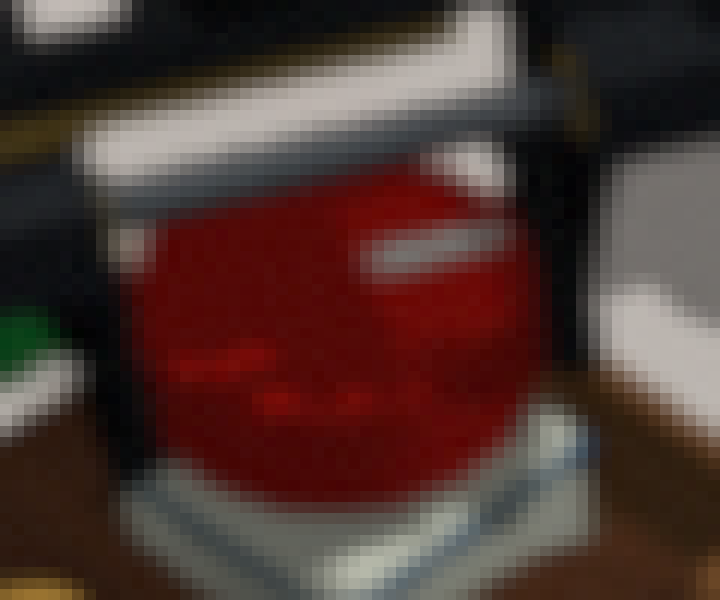

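The mark lies at about 67°, so the cap has turned about 57–60° relative to the jar. There was slight slip. I'll add 7° to be well past release, then lift slowly.

Request:
{"op": "servo_tool", "data": {
  "slide": [
    [0,0,0],
    [0,0,0],
    [0,0,0],
    [0,0,0]
  ],
  "twist": [
    [0,0,0.6],
    [0,0,0.6],
    [0,0,0],
    [0,0,0]
  ],
  "gripper": [1,1,1,1]
}}

```text
time_s: 13.1
tcp_pos: [0.4833, -0.0354, 0.0749]
ee_rot: [[0.987, -0.16, -0.003], [-0.16, -0.987, -0.002], [-0.002, 0.003, -1.0]]
wrist_force: [-4.2, -4.8, 7.8]
gripper_width: 0.683
```

Request:
{"op": "servo_tool", "data": {
  "slide": [
    [0,0,0.04],
    [0,0,0.04],
    [0,0,0]
  ],
  "twist": [
    [0,0,0],
    [0,0,0],
    [0,0,0]
  ],
  "gripper": [1,1,1]
}}

```text
time_s: 13.48
tcp_pos: [0.4843, -0.0341, 0.0788]
ee_rot: [[0.987, -0.16, -0.001], [-0.16, -0.987, -0.0], [-0.001, 0.0, -1.0]]
wrist_force: [-1.0, -1.9, 0.9]
gripper_width: 0.688
```

Run:
```python
from fit import *
c=cam("scene");im=c["image"]
cv2.imwrite(f"pics/s10.png",cv2.resize(im[140:280,140:300],None,fx=4,fy=4,interpolation=cv2.INTER_CUBIC))
s=r.sense();print(s["wrist_force"],s["moment"],s["tcp_pos"])
```

```text
[-0.71233054 -1.65072257 -0.34757685] [-0.5608821   0.52975355 -0.00507042] [ 0.48425049 -0.03407564  0.07879983]
```

View pics/s10.png

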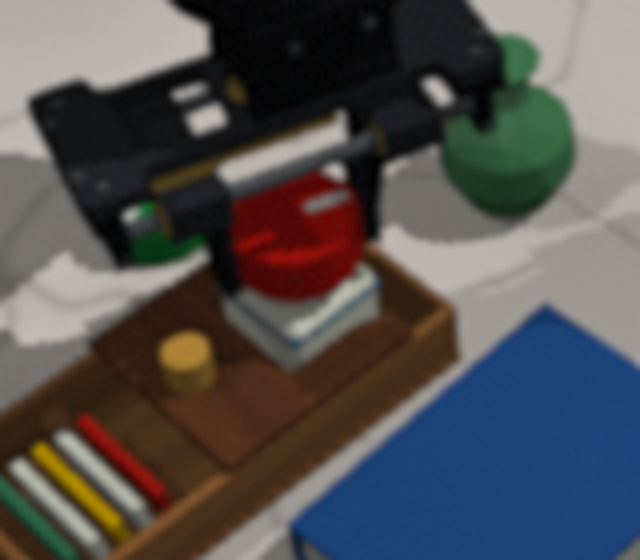

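The wrist force fell to near zero and the jar's front corner has not moved at (291,361), so the cap is free. Lifting straight up.

Request:
{"op": "servo_tool", "data": {
  "slide": [
    [0,0,0.06],
    [0,0,0.06],
    [0,0,0.06],
    [0,0,0]
  ],
  "twist": [
    [0,0,0],
    [0,0,0],
    [0,0,0],
    [0,0,0]
  ],
  "gripper": [1,1,1,1]
}}

```text
time_s: 14.02
tcp_pos: [0.4853, -0.0337, 0.0905]
ee_rot: [[0.987, -0.16, 0.002], [-0.16, -0.987, 0.001], [0.002, -0.001, -1.0]]
wrist_force: [-0.6, -0.2, -0.7]
gripper_width: 0.682
```

Request:
{"op": "servo_tool", "data": {
  "slide": [
    [0,0,0.07],
    [0,0,0.07],
    [0,0,0.07],
    [0,0,0.07],
    [0,0,0],
    [0,0,0],
    [0,0,0]
  ],
  "twist": [
    [0,0,0],
    [0,0,0],
    [0,0,0],
    [0,0,0],
    [0,0,0],
    [0,0,0],
    [0,0,0]
  ],
  "gripper": [1,1,1,1,1,1,1]
}}

```text
time_s: 14.9
tcp_pos: [0.4844, -0.0341, 0.1065]
ee_rot: [[0.987, -0.16, -0.0], [-0.16, -0.987, -0.0], [-0.0, 0.0, -1.0]]
wrist_force: [-0.8, -0.6, -1.6]
gripper_width: 0.684
```

Run:
```python
from fit import *
for n,sl in (("scene",np.s_[140:280,140:300]),("side",np.s_[130:260,240:400])):
    c=cam(n);o=cv2.resize(c["image"][sl],None,fx=4,fy=4,interpolation=cv2.INTER_CUBIC);cv2.imwrite(f"pics/{n}11.png",o)
    for z in (.1,.105,.11):print(n,z,np.round(proj(c,(.484,-.0345,z)),1))
    print("jar mouth",np.round(proj(c,(.484,-.0345,.094)),1))
s=r.sense();print(s["wrist_force"],s["tcp_pos"])
```

```text
scene 0.1 [212.  195.7]
scene 0.105 [211.7 193.8]
scene 0.11 [211.4 191.9]
jar mouth [212.3 198. ]
side 0.1 [314.  188.9]
side 0.105 [314.1 187.1]
side 0.11 [314.3 185.3]
jar mouth [313.9 191. ]
[ 0.65979902  0.5937626  -0.57096399] [ 0.48440188 -0.03407813  0.10647157]
```

View pics/scene11.png

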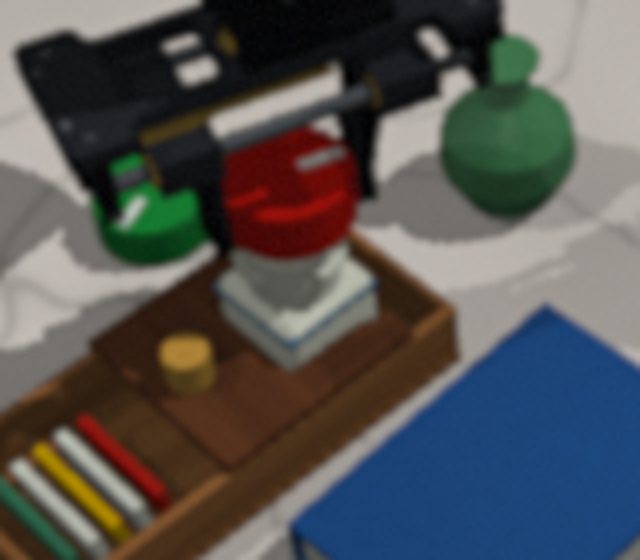

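View pics/side11.png

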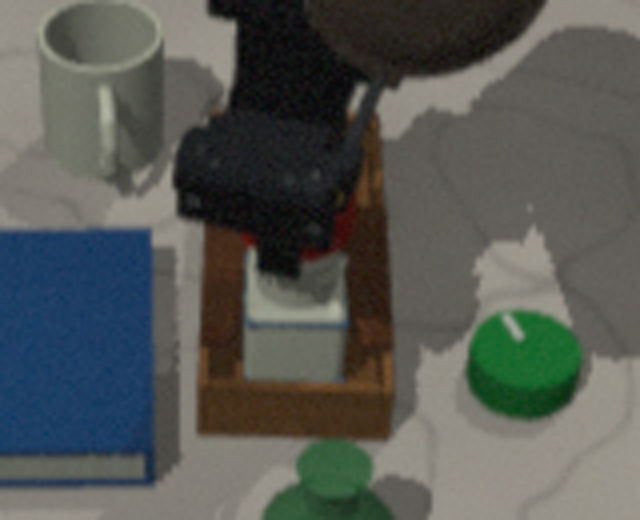

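The cap is held level and the jar is still on its floor. The rim rose about 13 px, which is about 34 mm, so it sits about 14 mm above the mouth. I'll let it settle, check once more, then hand in.

Request:
{"op": "servo_tool", "data": {
  "slide": [
    [0,0,0],
    [0,0,0],
    [0,0,0],
    [0,0,0]
  ],
  "twist": [
    [0,0,0],
    [0,0,0],
    [0,0,0],
    [0,0,0]
  ],
  "gripper": [1,1,1,1]
}}

```text
time_s: 15.5
tcp_pos: [0.4845, -0.0341, 0.1066]
ee_rot: [[0.987, -0.16, 0.0], [-0.16, -0.987, -0.0], [0.0, 0.0, -1.0]]
wrist_force: [-0.2, -0.2, 0.4]
gripper_width: 0.691
```

Run:
```python
from fit import *
c=cam("scene");m=mask(c["image"]);ys,xs=np.nonzero(m);print("red bottom row",ys.max(),"x",xs.min(),xs.max())
for z in(.100,.104,.108,.112):
    h=cyl(c,(.4844,-.0341),z)[:,0];print(z,h.max(0),h.min(0))
s=r.sense();print(s["gripper_width"],s["tcp_pos"])
print(r.finish_job())
```

```text
red bottom row 203 x 196 229
0.1 [228.9008  208.19354] [193.69267 173.83151]
0.104 [228.71686 206.68959] [193.38843 172.2514 ]
0.108 [228.53175 205.17572] [193.08218 170.6611 ]
0.112 [228.34543 203.65181] [192.7739 169.0605]
0.6865025547993189 [ 0.48449936 -0.03405742  0.10662786]
the job is handed in; nothing more can be done
None
```

I handed the job in at about 15.6 s of the 48 s allowed, with the red cap unscrewed and held above the jar; no verdict was reported.

- **Cover:** I gripped the pull and slid the cover 85 mm along the box until a hard stop at 25 N. In the last pictures it still looked home, with its notch round the jar.
- **Cap:** I gripped it and turned the hand about 73° anticlockwise. At 66° the white mark showed about 57–60° of actual turn, so there was slight slip or give, and I added another 7°. The wrist force then fell to near zero and the cap lifted straight off.
- **Last checks:** The grip opening was 60 mm, which matches the cap. The tool was vertical and still, over the jar's axis to within a few mm. The rim was about 14–18 mm above the mouth: 14 mm from the tool's rise, up to 18 mm from the scene image. Both are inside the 3–45 mm band.
- **Jar and bystanders:** The jar looked upright, square and on its floor. The mug, vase and book looked unmoved in the last pictures. The glass was out of frame in the last crops, but the arm never came near it.
- **Measurement disagreement:** Camera estimates of the cap centre differed by up to 5 mm. I used the close wrist-camera fit, and the even grip bore it out.

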